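# Read a vial on the coasting carousel

### The arm

A 6-joint arm with a two-finger parallel gripper is mounted at the origin on the work surface. World frame = base frame: x ahead of the robot, y to its left, z up, the work surface at z = 0. Lengths are in m, angles in rad, forces in N, time in s.
With the tool pointing down it reaches from about 0.275 to 0.75 m from the base axis. Payload 10.2 kg.
Tool frame: the origin (TCP) lies on the centre line of the jaws, within the pads' length; the fingertips stand ahead of it and the grasp point (between the pads) lies 5 mm behind it (r.tcp_to_tips is the z of the fingertips in the tool frame, in m); z points along the fingers, y is the line along which they close (so a half turn about z gives the same grasp; the last joint's range is limited). The gripper opens to 85 mm and grips with 20 to 120 N. Pads are 22 mm wide; open, the fingers measure 114 mm over their backs; the gripper's body (76 mm by 85 mm) begins 54 mm behind the grasp point. The pads swing forward as they close: fully open they stand 13 mm farther back than shut.
Start: joints at [-1.413, 0.313, 1.498, -0, 1.331, -0.223], TCP at [0.195, -0.487, 0.245] pointing down, gripper open.
Joint ranges: [-2.94, 2.94], [-0.97, 2.17], [0.19, 2.56], [-1.23, 4.37], [0.02, 3.11], [-2.88, 2.88]. Speed limits (rad/s): [2.39, 2.39, 3.01, 3.14, 3.14, 3.14].

### API

Orientations are given as a 3x3 rotation matrix whose columns are the frame's x, y, z axes.
In Python, from station import r gives the robot as it stands.
- The arm moves only by the tool arm_command, never from a script. Its argument "moves" is a list of rows, each an object with "fingers": the closure, from -1 (fully open) to 1 (shut); "translation": the shift along the tool's x, y, z in mm, a list of three; "rotation": the turn, a rotation vector about the tool's x, y, z in degrees, a list of three. In form: [{"fingers": fingers, "translation": [dx, dy, dz], "rotation": [rx, ry, rz]}, ...]. A call has 1 to 12 rows; each row is the pose to reach, as a shift and turn from the pose commanded when the call began, along the tool's axes at that moment; what a row does not reach only later rows make up. A row lasts 1/12 s, in which the tool goes at most 41.7 mm and 7.16 degrees, less where a joint would pass 70% of its speed; a pose out of reach is approached as far as the arm can. A call with a gripper value outside its range is refused whole. The fingers move at their own pace and stop on an object; "newtons" is the grip in N (left out, the last holds). Time passes only in rows, so rows that repeat a pose let the fingers close. It gives the time, the measured TCP pose, the force, the opening and the grip force at its end, in the units of the state.
- r.get_state(): the state, without advancing time (a new reading comes with each control period).
- r.snapshot(name): name is "scene" or "top" or "wrist"; returns a dict with "frame" (384x512x3 uint8, red, green, blue), "range_z" (384x512 float32, m along the optical axis (not along the pixel's ray), 0 where there is no reading), "fx", "fy", "cx", "cy" (pixels), "eye" and "orientation" of the camera in the world. Camera axes: x right, y up, looking along -z (the intrinsics and any distortion apply to the point x, -y, -z); pixel columns grow to the right and rows downward; lengths in m; the calibration is good to about 2 mm. The wrist camera is an equidistant fisheye: a pixel r from the principal point sees the ray r / f radians off the axis. A picture is of the moment at which its call begins.
- r.job_done(): hands the job in; it is judged then, once.
The state is a dict: "time": time; "joint_pos": joint angles; "qd": joint speeds; "joint_torque": joint torques, N m; "ee_pos": TCP position; "tool_rot": TCP orientation; "force": force on the tool from outside, world axes, zero at the start; "torque": the same for the moment, N m; "grip_width": opening from 0.0 (shut) to 1.0 (fully open); "grip_force": force on a finger pad.
Only numpy, scipy, OpenCV 4.12 (cv2) and the standard library are available. Lean on these libraries where they do the work, as an engineer would, in place of code of your own. Each camera call takes 0.05 s, during which the arm holds its last target. There are 200 camera calls.

### The job

Take the optical reader out of its dock and set the vial carousel turning (its blue posts are there to be pushed) so that the rack coasts on by itself and the cells stay in suspension: never faster than one turn in 3 seconds, but still faster than one turn in 15 seconds when the reading ends. While the rack coasts untouched, keep the upright reader's tip over the moving red cap, 10 to 40 mm above it, for at least six seconds without a break. Then finish holding the reader upright, its tip lifted at least 50 mm above the caps; go gently, and leave everything else on the bench where it is.

Things in the scene. Friction and masses are not known exactly. Their poses are not given: they have to be found in the camera images.
- stand: fixed white foot of the vial carousel, 190 mm across; origin on the bench exactly below the carousel's upright turning axis (place varies)
- rack (a joint): turn (rad) of the white rack on the stand, a disc 270 mm across, deck 62 mm above the bench; grows counterclockwise seen from above, not wrapped, no stops, no spring. Nominal inertia 0.009 kg m2 (mass 1.1 kg; both 0.7 to 1.4 times), drag 0.0005 N m s/rad, dry friction 0.0002 N m: it coasts for tens of seconds. It carries six fixed vials and three blue push posts
- red_cap (a point): centre of the flat top of the red cap of the one amber vial, 80 mm from the turning axis, 128 mm above the bench; the cap is 36 mm across. The other five vials are clear, white-capped, same size and height, evenly spaced on the same circle
- post0 (a point): centre of the top of blue push post 0: an upright round rod 14 mm across, 122 mm from the turning axis at 30 degrees counterclockwise from the red cap, its top 145 mm above the bench, free-standing from 62 mm up; the neighbouring caps reach out to 98 mm from the axis
- post1 (a point): centre of the top of blue push post 1: an upright round rod 14 mm across, 122 mm from the turning axis at 150 degrees counterclockwise from the red cap, its top 145 mm above the bench, free-standing from 62 mm up; the neighbouring caps reach out to 98 mm from the axis
- post2 (a point): centre of the top of blue push post 2: an upright round rod 14 mm across, 122 mm from the turning axis at 270 degrees counterclockwise from the red cap, its top 145 mm above the bench, free-standing from 62 mm up; the neighbouring caps reach out to 98 mm from the axis
- reader: loose optical reader, 155 mm long, 140 g, standing upright in its dock, tip down; origin at the centre of its tip, z along its length towards the handle. Black barrel 24 mm across (tip 19 mm), then a yellow handle 26 x 26 mm (faces along its x and y) from 90 to 155 mm above the tip
- reader_tip (a point): centre of the reader's tip (the body's origin)
- reader_grip (a point): centre of the handle, 125 mm above the tip: grip here
- dock: fixed grey round dock, 72 mm across, 70 mm tall, on a 90 mm square black foot; open socket 32 to 36 mm wide whose floor is 6 mm above the bench, the reader's tip stands on it; origin on the bench at its axis
- orange_rack: loose orange microtube rack, 90 x 200 x 30 mm, at the far left; origin under its centre; leave alone
- green_rack: loose green microtube rack, 90 x 200 x 30 mm, at the far right; origin under its centre; leave alone
- wash_bottle: loose white wash bottle with a blue collar, 74 mm across, 200 mm tall with its spout; origin under its centre; leave alone
- jar: loose glass jar, 70 mm across, 90 mm tall; origin under its centre; leave alone
- dishes: loose stack of two clear culture dishes, 90 mm across, 30 mm tall; origin under its centre; leave alone
- slide_box: loose flat blue slide box with clear lid, 100 x 90 x 38 mm; origin under its centre; leave alone
Things that resemble listed ones, but are neither listed nor needed, are in the scene too. There is more than one size of the reader; the job needs the middle-sized. What is shaped like the dock but purple is not meant.

How it is judged:
On the way, in this order (a step that is already met when the one before it is completed fails the run):
1. the reader is out of its dock, upright in the gripper (height (world z) of reader_tip above 0.085 m and contact force between the fingers and reader above 1 N and angle between reader's own z axis and vertical below 0.3 rad), for 0.2 s.
2. the rack coasts untouched at 0.35 rad/s or more while the held reader's tip stays over the red cap (within 22 mm sideways, 3 to 50 mm above it), upright, for 5.5 s (horizontal distance between reader_tip and red_cap below 0.022 m and z of reader_tip in the frame of red_cap between 0.003 and 0.05 m and (velocity of joint rack above 0.35 rad/s or velocity of joint rack below -0.35 rad/s) and contact force between anything else and stand below 0.2 N and contact force between the fingers and reader above 1 N and angle between reader's own z axis and vertical below 0.3 rad), for 5.5 s.
At the end, for the whole second after the job is handed in: The reader is held in the gripper alone, within 0.3 rad of upright, its tip more than 168 mm above the bench (40 mm above the caps), and nothing touches the carousel, which may still be turning (height (world z) of reader_tip above 0.168 m and contact force between the fingers and reader above 1 N and angle between reader's own z axis and vertical below 0.3 rad and contact force between reader and stand below 0.1 N and contact force between reader and dock below 0.1 N and contact force between anything else and stand below 0.2 N); the arm keeps its last pose, push and grip.
It fails at once if the rack turns faster than 2.3 rad/s (velocity of joint rack above 2.3 rad/s or velocity of joint rack below -2.3 rad/s).
It fails at once if the carousel is struck with more than 25 N (contact force between anything else and stand above 25 N).
It fails at once if the reader is tipped over or dropped (angle between reader's own z axis and vertical above 0.7 rad).
It fails at once if another thing on the bench is shifted by more than 25 mm or knocked over (distance of any of orange_rack, green_rack, wash_bottle, jar, dishes, slide_box from where it was at the start of the episode above 0.025 m or angle between any of orange_rack, green_rack, wash_bottle, jar, dishes, slide_box's own z axis and vertical above 0.5 rad).
It also fails if it takes over 54 s, if anything falls off the work surface, if the arm or the gripper's body presses on something with over 40 N, if the wrist force passes 120 N, or if a joint passes its speed limit or range.

## Working session

There is one attempt and no reset: what is moved stays moved. The work goes in short steps, Python scripts to look and compute and a tool call to move; the robot and the scene stay as the last step left them, time stands still between calls to the robot, and variables do not carry over. Pictures are saved under pics/ and viewed, at most 10 in all, crops included, and the job is handed in when it is done.

Besides the shell and the picture viewer there is one more tool, called as name(argument=value, ...), one argument or row to a line, values as JSON. arm_command: Moves the arm, as the interface text tells. Its arguments: {"type":"object","properties":{"moves":{"type":"array"},"newtons":{"type":"number"}},"required":["moves"]}

```bash
mkdir -p pics; cat > h.py <<'E'
from station import r
import numpy as np, cv2
def snap(n,f):
    s=r.snapshot(n); cv2.imwrite('pics/'+f+'.png',s['frame'][:,:,::-1]); np.savez('pics/'+f+'.npz',**s); return s
def world(s,u,v,z=None):
    d=np.array([(u-s['cx'])/s['fx'],-(v-s['cy'])/s['fy'],-1.]); R=np.array(s['orientation']); e=np.array(s['eye'])
    w=R@d
    if z is None: return e+w*s['range_z'][int(round(v)),int(round(u))]
    return e+w*(z-e[2])/w[2]
E
python3 - <<'E'
from h import *
a=snap('scene','s0');b=snap('top','t0')
for s in(a,b):print(s['eye'],s['orientation'],s['fx'],s['cx'],s['cy'])
cv2.imwrite('pics/both.png',np.vstack([cv2.resize(a['frame'],(400,300)),cv2.resize(b['frame'],(400,300))])[:,:,::-1])
cv2.imwrite('pics/t0b.png',cv2.resize(b['frame'],(800,600),interpolation=3)[:,:,::-1])
cv2.imwrite('pics/s0b.png',cv2.resize(a['frame'],(800,600),interpolation=3)[:,:,::-1])
print(r.get_state(), r.tcp_to_tips)
E
```

```text
[ 1.52014981 -0.74846041  0.96141587] [[ 0.59371992 -0.46425743  0.65723793]
 [ 0.804661    0.33831846 -0.48791525]
 [ 0.00416256  0.81853873  0.57443626]] 484.60607643977727 260.4601191965721 198.58046461954515
[ 0.43317533 -0.04228087  1.65821129] [[ 0.01863005  0.99631498 -0.08372211]
 [-0.99980674  0.01803855 -0.00781598]
 [-0.00627696  0.08385154  0.99645849]] 462.49167841684294 252.43912298762373 195.82035534363104
{'time': 0.1, 'joint_pos': array([-1.41342721e+00,  3.13375108e-01,  1.49836481e+00, -4.04684960e-06,
        1.33097543e+00, -2.23416166e-01]), 'qd': array([ 5.49757214e-04, -1.45249515e-03, -2.84126368e-03,  2.05312681e-04,
       -1.86725824e-03, -2.02003448e-06]), 'joint_torque': array([ 2.58913868e-03, -4.12899005e+01, -2.60144609e+01, -2.47221396e-04,
        3.01656619e-03, -1.73736873e-05]), 'ee_pos': array([ 0.19506214, -0.48719066,  0.24480058]), 'tool_rot': array([[ 9.28372734e-01,  3.71650419e-01, -1.79832764e-04],
       [ 3.71650382e-01, -9.28372105e-01,  1.10821286e-03],
       [ 2.44916050e-04, -1.09566951e-03, -9.99999370e-01]]), 'force': array([-0.4178504 ,  0.78723864,  0.57311664]), 'torque': array([ 0.01213668, -0.00777349,  0.0328211 ]), 'grip_force': 0.0, 'grip_width': 1.002243121596982} 0.014
```

View pics/t0b.png

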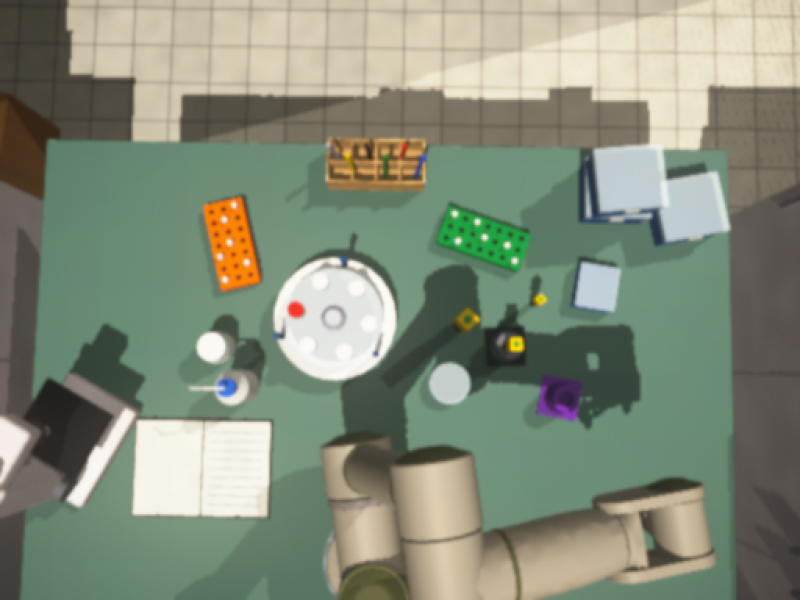

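View pics/s0b.png

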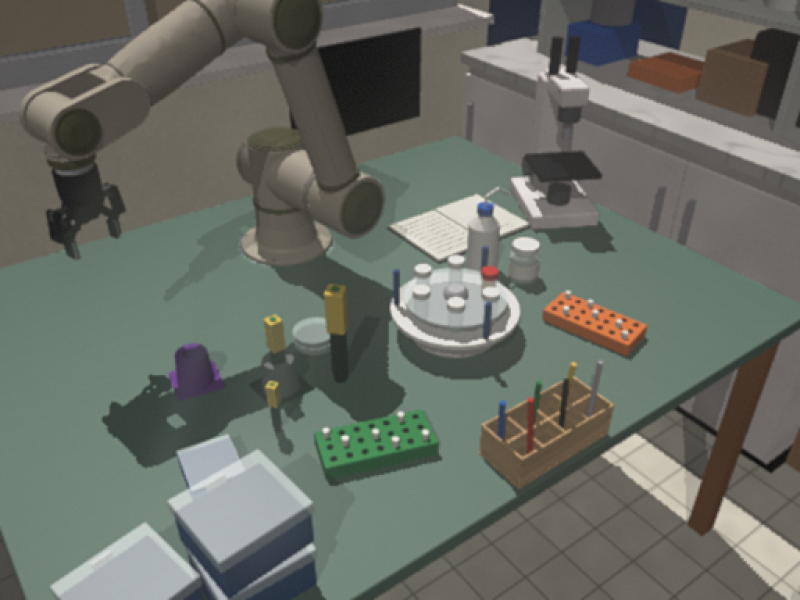

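The top view shows the carousel at about (334,318), the red cap at (296,310) and the posts at (344,262), (278,335) and (376,352). There are three yellow-handled readers: large at (468,320) standing on the bench, one at (516,344) in the grey dock, and small at (540,300). The docked one is in the grey dock and has the middle size. The purple dock at (560,398) is the decoy. I'll confirm with a crop.

```bash
python3 - <<'E'
from h import *
a=dict(np.load('pics/s0.npz'));b=dict(np.load('pics/t0.npz'))
# crop top: u 165..360, v 155..260 in original
c1=cv2.resize(b['frame'][155:260,165:365],(800,420),interpolation=cv2.INTER_CUBIC)
cv2.imwrite('pics/c1.png',c1[:,:,::-1])
c2=cv2.resize(a['frame'][150:280,150:350],(800,520),interpolation=cv2.INTER_CUBIC)
cv2.imwrite('pics/c2.png',c2[:,:,::-1])
# point cloud from top
H,W=b['range_z'].shape;U,V=np.meshgrid(np.arange(W),np.arange(H));Z=b['range_z']
D=np.stack([(U-b['cx'])/b['fx'],-(V-b['cy'])/b['fy'],-np.ones_like(Z)],-1)*Z[...,None]
P=D@b['orientation'].T+b['eye']
f=b['frame'];hsv=cv2.cvtColor(f,cv2.COLOR_RGB2HSV)
def rep(n,m):
    k,l,st,ce=cv2.connectedComponentsWithStats(m.astype('uint8'))
    for i in range(1,k):
        if st[i,4]>=6:
            q=P[l==i]; print(n,st[i],ce[i].round(1),np.median(q,0).round(3),q[:,2].max().round(3))
roi=(V>150)&(V<260)&(U>165)&(U<370)
rep('yel',(hsv[...,0]>18)&(hsv[...,0]<35)&(hsv[...,1]>130)&(hsv[...,2]>100)&roi)
rep('red',((hsv[...,0]<6)|(hsv[...,0]>174))&(hsv[...,1]>150)&roi)
rep('blue',(hsv[...,0]>100)&(hsv[...,0]<130)&(hsv[...,1]>90)&roi)
rep('deck',roi&(P[...,2]>.05)&(P[...,2]<.075)&(U<260))
rep('h>.1',roi&(P[...,2]>.1))
E
```

```text
yel [341 188   9   7  46] [344.9 191.3] [ 0.585 -0.341  0.105] 1.658
yel [292 197  15  14 110] [299.  203.9] [ 0.532 -0.177  0.209] 1.658
yel [325 215  11  11 103] [329.9 220.1] [ 0.485 -0.286  0.158] 0.168
red [185 194   9   9  65] [188.9 198. ] [0.551 0.181 0.128] 0.141
blue [218 164   3   5  12] [219.2 165.6] [0.659 0.082 0.145] 0.149
blue [175 213   4   3   9] [176.4 214.3] [0.496 0.219 0.143] 0.15
deck [ 176  165   77   78 1519] [215.7 204.7] [0.532 0.093 0.063] 0.074
h>.1 [217 164   5   6  21] [219.1 166.2] [0.657 0.082 0.143] 0.149
h>.1 [200 174  10  11  90] [204.5 179.4] [0.614 0.13  0.128] 0.138
h>.1 [223 179  11  11  94] [228.1 183.9] [0.6   0.052 0.128] 0.138
h>.1 [342 188   8   7  32] [345.5 190.8] [ 0.585 -0.342  0.108] 1.658
h>.1 [184 192  11  11  94] [188.8 197.5] [0.552 0.181 0.128] 0.141
h>.1 [206 195  15  15 149] [212.9 202.1] [0.54  0.102 0.107] 0.115
h>.1 [290 197  17  16 157] [298.  204.5] [ 0.531 -0.174  0.209] 1.658
h>.1 [231 201  11  11  94] [235.9 206.2] [0.527 0.024 0.128] 1.658
h>.1 [175 212   6   5  24] [177.5 214. ] [0.496 0.215 0.142] 0.15
h>.1 [191 215  12  11  99] [196.3 220. ] [0.478 0.154 0.128] 1.658
h>.1 [324 216  11   8  86] [329.  219.6] [ 0.486 -0.279  0.16 ] 0.168
h>.1 [215 220  11  10  92] [220.  224.5] [0.465 0.075 0.128] 1.658
h>.1 [238 224   5   4  16] [240.  225.5] [0.463 0.008 0.145] 0.15
```

View pics/c1.png

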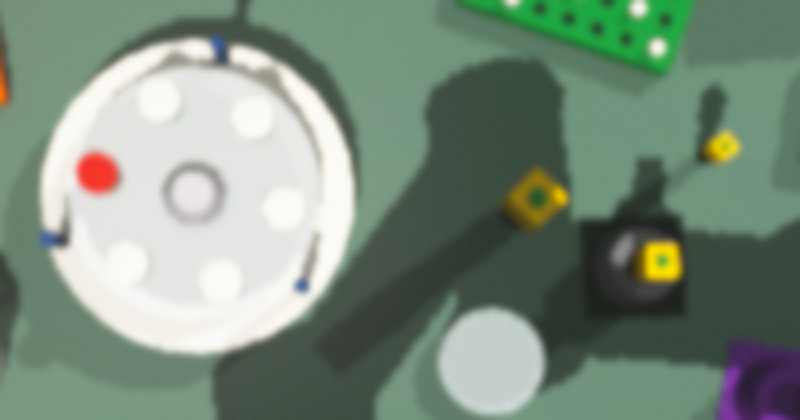

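View pics/c2.png

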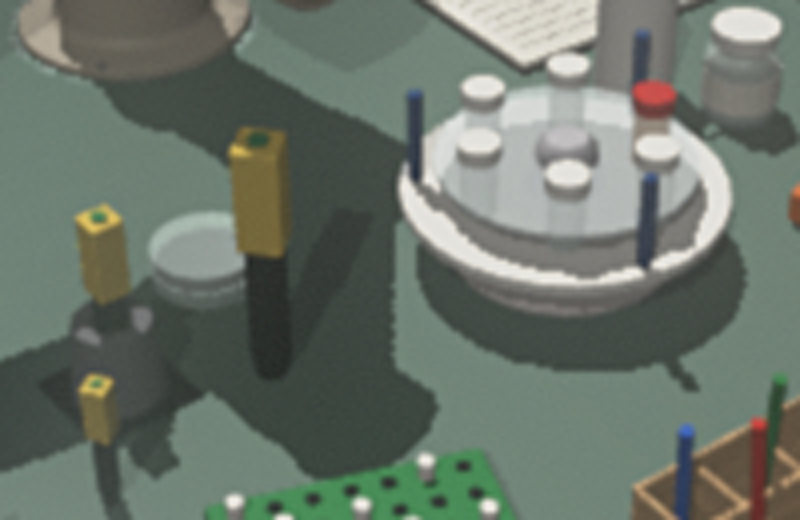

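The crops agree: the reader in the grey dock is at original px (329.9,220.1), with its handle top at z≈0.16 (6+155 mm). That makes it the middle one; the large one's top is at 0.21 and the small one's at 0.11. The caps fix the rack axis near (0.540,0.1025), and red at 81° with posts at 111°, -129° and -9° fits the 30°/150°/270° layout.

```bash
python3 - <<'E'
from h import *
a=dict(np.load('pics/s0.npz'));b=dict(np.load('pics/t0.npz'))
print('top',world(b,329.9,220.1,.161))
# scene crop c2 handle top centre (98,218)
print('scene',world(a,150+98.5/4-.5,150+217/4-.5,.161))
caps=np.array([world(b,u,v,.128)[:2] for u,v in[(204.5,179.4),(228.1,183.9),(188.8,197.5),(235.9,206.2),(196.3,220),(220,224.5)]])
c=caps.mean(0);print(c,np.hypot(*(caps-c).T),np.degrees(np.arctan2(*(caps-c).T[::-1])))
for n,u,v in[('p2',219.2,165.8),('p0',176.8,214.2),('p1',240,225.5)]:
    p=world(b,u,v,.145)[:2]-c;print(n,np.hypot(*p),np.degrees(np.arctan2(p[1],p[0])))
# handle yaw
H,W=b['range_z'].shape;U,V=np.meshgrid(np.arange(W),np.arange(H))
hsv=cv2.cvtColor(b['frame'],cv2.COLOR_RGB2HSV)
m=(hsv[...,0]>18)&(hsv[...,0]<35)&(hsv[...,1]>130)&(hsv[...,2]>150)&(abs(U-330)<9)&(abs(V-220)<9)
print(cv2.minAreaRect(np.argwhere(m)[:,::-1].astype(np.float32)))
s=r.get_state();R=s['tool_rot']
t=np.array([world(b,329.9,220.1,.161)[0],world(b,329.9,220.1,.161)[1],.245])
print('shift tool mm',R.T@(t-s['ee_pos'])*1000)
E
```

```text
top [ 0.48478788 -0.2822512   0.161     ]
scene [ 0.48101107 -0.28108821  0.161     ]
[0.53920279 0.10265289] [0.07957717 0.07954165 0.07944882 0.07981891 0.07975305 0.07941428] [  20.46794993  -40.05152535   80.4990944   -99.35517469  139.99010037
 -159.7241797 ]
p2 0.12053741507034314 -10.244037924778494
p0 0.1217104238170439 111.08520670378599
p1 0.12163973391865131 -129.20927129034368
((330.0, 219.5), (9.0, 8.0), 90.0)
shift tool mm [ 3.45139354e+02 -8.25835962e+01 -2.44006706e-02]
```

arm_command(
  moves=[
    {"fingers":-1,"translation":[15,-4,0],"rotation":[0,0,2]},
    {"fingers":-1,"translation":[45,-11,0],"rotation":[0,0,4]},
    {"fingers":-1,"translation":[80,-19,0],"rotation":[0,0,6]},
    {"fingers":-1,"translation":[115,-28,0],"rotation":[0,0,8]},
    {"fingers":-1,"translation":[150,-36,0],"rotation":[0,0,10]},
    {"fingers":-1,"translation":[185,-44,0],"rotation":[0,0,12]},
    {"fingers":-1,"translation":[220,-53,0],"rotation":[0,0,14]},
    {"fingers":-1,"translation":[255,-61,0],"rotation":[0,0,16]},
    {"fingers":-1,"translation":[290,-69,0],"rotation":[0,0,18]},
    {"fingers":-1,"translation":[320,-77,0],"rotation":[0,0,20]},
    {"fingers":-1,"translation":[339,-82,0],"rotation":[0,0,21.8]},
    {"fingers":-1,"translation":[344.5,-83,0],"rotation":[0,0,21.8]},
  ],
  newtons=40,
)

```text
time: 1.1
ee_pos: [0.4859, -0.2802, 0.2448]
tool_rot: [[1.0, 0.002, -0.0], [0.002, -1.0, 0.001], [-0.0, -0.001, -1.0]]
force: [-0.7, -1.2, -0.5]
grip_width: 1.0
grip_force: 0.0
```

```bash
python3 - <<'E'
from h import *
s=snap('wrist','w1');st=r.get_state();print(st['ee_pos'],st['tool_rot'],st['joint_pos'],s['fx'],s['cx'],s['cy'],s['eye'],s['orientation'],s['frame'].shape)
cv2.imwrite('pics/w1b.png',cv2.resize(s['frame'],(800,600),interpolation=3)[:,:,::-1])
E
```

```text
[ 0.48542411 -0.28081307  0.24479917] [[ 9.99994571e-01  3.27709964e-03 -3.43376275e-04]
 [ 3.27734993e-03 -9.99994362e-01  7.30910180e-04]
 [-3.40979073e-04 -7.32031577e-04 -9.99999674e-01]] [-7.33490692e-01  3.92854187e-01  1.38704788e+00  3.19992875e-04
  1.36243499e+00  8.33962095e-01] 297.3186396354542 255.01181243305496 194.63145577930328 [ 0.56069476 -0.28064295  0.37363087] [[ 6.78636117e-04  9.56439788e-01  2.91928880e-01]
 [-9.99998837e-01  1.04781044e-03 -1.10825714e-03]
 [-1.36586736e-03 -2.91927789e-01  9.56439387e-01]] (384, 512, 3)
```

View pics/w1b.png

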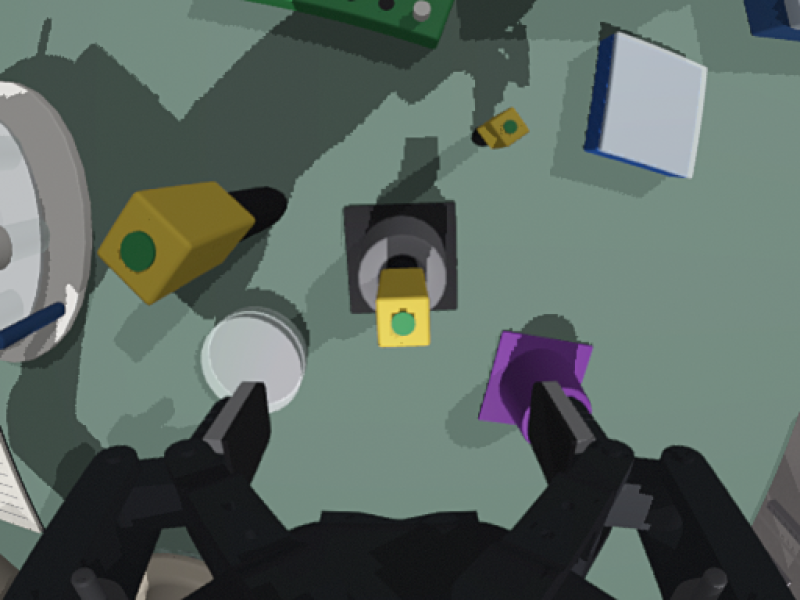

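The docked reader's handle is aligned with the jaws, its top centre at px (403,322), which is (0.486,-0.2825). I'll descend and grip.

arm_command(
  moves=[
    {"fingers":-1,"translation":[0,1,12],"rotation":[0,0,0]},
    {"fingers":-1,"translation":[0,1.6,36],"rotation":[0,0,0]},
    {"fingers":-1,"translation":[0,1.6,62],"rotation":[0,0,0]},
    {"fingers":-1,"translation":[0,1.6,86],"rotation":[0,0,0]},
    {"fingers":-1,"translation":[0,1.6,106],"rotation":[0,0,0]},
    {"fingers":-1,"translation":[0,1.6,116],"rotation":[0,0,0]},
    {"fingers":-1,"translation":[0,1.6,119],"rotation":[0,0,0]},
    {"fingers":0.2,"translation":[0,1.6,119],"rotation":[0,0,0]},
    {"fingers":0.6,"translation":[0,1.6,119],"rotation":[0,0,0]},
    {"fingers":1,"translation":[0,1.6,119],"rotation":[0,0,0]},
    {"fingers":1,"translation":[0,1.6,119],"rotation":[0,0,0]},
    {"fingers":1,"translation":[0,1.6,119],"rotation":[0,0,0]},
  ],
  newtons=40,
)

```text
time: 2.15
ee_pos: [0.4843, -0.284, 0.1271]
tool_rot: [[1.0, 0.0, 0.001], [0.0, -1.0, -0.001], [0.001, 0.001, -1.0]]
force: [2.0, 6.4, 17.0]
grip_width: 0.303
grip_force: 34.6
```

arm_command(
  moves=[
    {"fingers":1,"translation":[0,0,0],"rotation":[0,0,0]},
    {"fingers":1,"translation":[0,0,0],"rotation":[0,0,0]},
    {"fingers":1,"translation":[0,0,0],"rotation":[0,0,0]},
    {"fingers":1,"translation":[0,0,0],"rotation":[0,0,0]},
    {"fingers":1,"translation":[0,0,0],"rotation":[0,0,0]},
    {"fingers":1,"translation":[0,0,0],"rotation":[0,0,0]},
  ],
)

```text
time: 2.65
ee_pos: [0.4844, -0.2841, 0.1271]
tool_rot: [[1.0, 0.0, 0.001], [0.0, -1.0, -0.001], [0.001, 0.001, -1.0]]
force: [-1.3, 1.5, 6.6]
grip_width: 0.302
grip_force: 39.3
```

arm_command(
  moves=[
    {"fingers":1,"translation":[0,0,-4],"rotation":[0,0,0]},
    {"fingers":1,"translation":[0,0,-12],"rotation":[0,0,0]},
    {"fingers":1,"translation":[0,0,-24],"rotation":[0,0,0]},
    {"fingers":1,"translation":[0,0,-40],"rotation":[0,0,0]},
    {"fingers":1,"translation":[0,0,-58],"rotation":[0,0,0]},
    {"fingers":1,"translation":[0,0,-76],"rotation":[0,0,0]},
    {"fingers":1,"translation":[0,0,-94],"rotation":[0,0,0]},
    {"fingers":1,"translation":[0,0,-112],"rotation":[0,0,0]},
    {"fingers":1,"translation":[0,0,-130],"rotation":[0,0,0]},
    {"fingers":1,"translation":[0,0,-148],"rotation":[0,0,0]},
    {"fingers":1,"translation":[0,0,-160],"rotation":[0,0,0]},
    {"fingers":1,"translation":[0,0,-165],"rotation":[0,0,0]},
  ],
)

```text
time: 3.65
ee_pos: [0.4843, -0.2841, 0.2936]
tool_rot: [[1.0, 0.0, 0.002], [0.0, -1.0, -0.002], [0.002, 0.002, -1.0]]
force: [0.1, -1.2, -0.8]
grip_width: 0.303
grip_force: 39.2
```

```bash
python3 - <<'E'
from h import *
s=snap('wrist','w2');a=snap('scene','s2');st=r.get_state();print(st['ee_pos'],st['grip_width'],st['grip_force'],st['force'])
cv2.imwrite('pics/m2.png',np.hstack([cv2.resize(s['frame'][100:340,150:370],(400,440),interpolation=3),cv2.resize(a['frame'][60:280,120:320],(400,440),interpolation=3)])[:,:,::-1])
E
```

```text
[ 0.48417274 -0.2839895   0.29204548] 0.30289471566798104 39.24582660198212 [ 0.17462601 -0.10025246 -1.51739818]
```

View pics/m2.png

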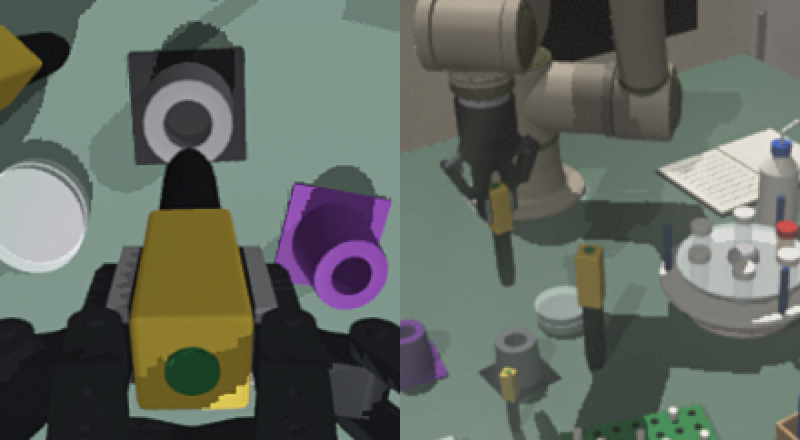

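The reader is held upright in the jaws: the handle top in the left panel is at (192,372) with the tip straight below, and the dock is empty. Next I'll move above the approach point behind post1.

arm_command(
  moves=[
    {"fingers":1,"translation":[-1,-6,0],"rotation":[0,0,0]},
    {"fingers":1,"translation":[-4,-25,0],"rotation":[0,0,0]},
    {"fingers":1,"translation":[-8,-57,0],"rotation":[0,0,0]},
    {"fingers":1,"translation":[-13,-93,0],"rotation":[0,0,0]},
    {"fingers":1,"translation":[-19,-129,0],"rotation":[0,0,0]},
    {"fingers":1,"translation":[-24,-165,0],"rotation":[0,0,0]},
    {"fingers":1,"translation":[-29,-201,0],"rotation":[0,0,0]},
    {"fingers":1,"translation":[-34,-237,0],"rotation":[0,0,0]},
    {"fingers":1,"translation":[-40,-272,0],"rotation":[0,0,0]},
    {"fingers":1,"translation":[-44,-300,0],"rotation":[0,0,0]},
    {"fingers":1,"translation":[-46,-313,0],"rotation":[0,0,0]},
    {"fingers":1,"translation":[-46,-316,0],"rotation":[0,0,0]},
  ],
)

```text
time: 4.75
ee_pos: [0.4369, 0.0344, 0.2907]
tool_rot: [[1.0, 0.003, -0.001], [0.003, -1.0, 0.001], [-0.001, -0.001, -1.0]]
force: [0.6, -0.3, -1.1]
grip_width: 0.295
grip_force: 39.4
```

```bash
python3 - <<'E'
from h import *
w=snap('wrist','w3');a=snap('scene','s3');b=snap('top','t3');st=r.get_state();print(st['ee_pos'],st['joint_pos'],st['tool_rot'].round(4))
cv2.imwrite('pics/m3.png',np.hstack([cv2.resize(w['frame'],(400,300),interpolation=3),cv2.resize(a['frame'][90:240,200:400],(400,300),interpolation=3)])[:,:,::-1])
x=np.hstack([cv2.resize(w['frame'],(400,300)),cv2.resize(b['frame'],(400,300))])
y=cv2.resize(a['frame'][90:240,200:400],(400,300),interpolation=3)
cv2.imwrite('pics/m3.png',np.vstack([x,np.hstack([y,np.zeros_like(y)])])[:,:,::-1])
E
```

```text
[0.43784793 0.03175692 0.29077783] [-1.95563941e-01  8.80333050e-02  1.65467147e+00 -2.77239312e-04
  1.39982690e+00  1.37485319e+00] [[ 1.e+00  4.e-04 -1.e-03]
 [ 4.e-04 -1.e+00 -1.e-04]
 [-1.e-03  1.e-04 -1.e+00]]
```

View pics/m3.png

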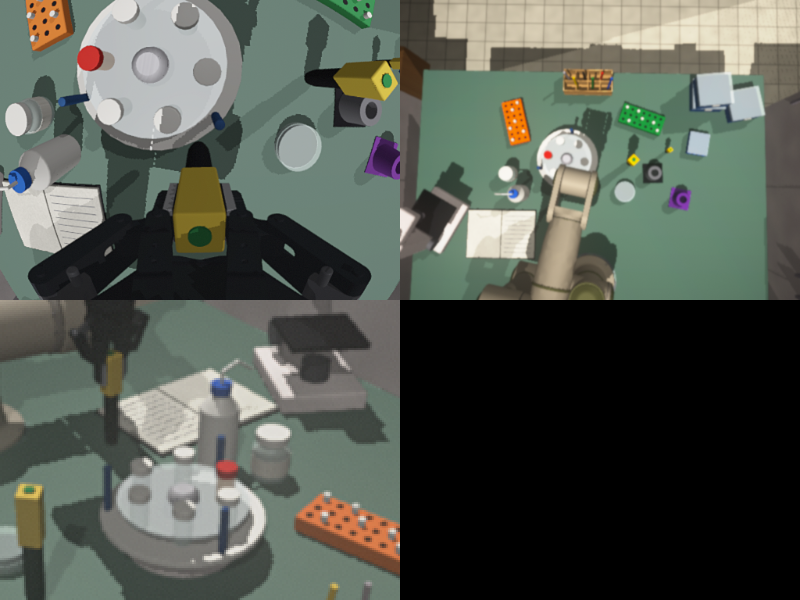

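Wrist view: the carousel is fully visible (red cap about (90,58), posts at (75,100) and (217,121) in the panel), and the reader is upright and clear of the posts. Next I'll descend behind post1 and compute the push arc.

arm_command(
  moves=[
    {"fingers":1,"translation":[0,0,4],"rotation":[0,0,0]},
    {"fingers":1,"translation":[0,0,14],"rotation":[0,0,0]},
    {"fingers":1,"translation":[0,0,28],"rotation":[0,0,0]},
    {"fingers":1,"translation":[0,0,42],"rotation":[0,0,0]},
    {"fingers":1,"translation":[0,0,56],"rotation":[0,0,0]},
    {"fingers":1,"translation":[0,0,66],"rotation":[0,0,0]},
    {"fingers":1,"translation":[0,0,70],"rotation":[0,0,0]},
    {"fingers":1,"translation":[0,0,70],"rotation":[0,0,0]},
    {"fingers":1,"translation":[0,0,70],"rotation":[0,0,0]},
  ],
)

```text
time: 5.65
ee_pos: [0.4382, 0.0316, 0.2215]
tool_rot: [[1.0, -0.001, 0.0], [-0.001, -1.0, -0.0], [0.0, 0.0, -1.0]]
force: [-0.2, 0.3, -0.8]
grip_width: 0.299
grip_force: 39.3
```

```bash
cat >> h.py <<'E'
C=np.array([.5392,.1027]); LOG='pics/log.txt'
def wfish(s,u,v,z):
    x,y=u-s['cx'],v-s['cy'];q=np.hypot(x,y);t=q/s['fx'];k=np.sin(t)/max(q,1e-9)
    w=np.array(s['orientation'])@np.array([x*k,-y*k,-np.cos(t)]);e=np.array(s['eye']);return e+w*(z-e[2])/w[2]
def red(s,name):
    hsv=cv2.cvtColor(s['frame'],cv2.COLOR_RGB2HSV)
    m=((hsv[...,0]<7)|(hsv[...,0]>173))&(hsv[...,1]>140)&(hsv[...,2]>50)
    f=wfish if name=='wrist' else world
    pts=np.array([f(s,u,v,.128)[:2] for v,u in np.argwhere(m)]).reshape(-1,2)
    d=np.hypot(*(pts-C).T);pts=pts[(d>.05)&(d<.108)]
    if len(pts)<5:return None
    (x,y),rad=cv2.minEnclosingCircle(pts.astype(np.float32));p=np.array([x,y])-C
    return len(pts),rad,np.hypot(*p),np.degrees(np.arctan2(p[1],p[0]))
E
python3 - <<'E'
from h import *
st=r.get_state();e=st['ee_pos'];R=st['tool_rot'];print(e,st['force'])
for n in('wrist','scene'):print(n,red(snap(n,'z_'+n),n))
def tool(p0,p):return (R.T@(p-p0))[:2]*1000
d=e[:2]-C;a0=np.degrees(np.arctan2(d[1],d[0]));print(a0,np.hypot(*d))
def P(a):
    a=np.radians(a0+a);return np.array([*(C+.122*np.array([np.cos(a),np.sin(a)])),e[2]])
A=[2,4,5,6,7,8,9.2,10.8,12.9,15.6,19,23.1];B=[27.9,33.4,39.5,46.1,53.1,60.3,67.5,72.5,75.5,76.5]
for a in A:print(a,tool(e,P(a)).round(1))
for a in B:print(a,tool(P(A[-1]),P(a)).round(1))
E
```

```text
[0.43818174 0.03157341 0.2214957 ] [-0.20527455  0.34031806 -0.82822075]
wrist (1274, 0.02116372063755989, np.float64(0.07674308767119654), np.float64(80.07197631017831))
scene (44, 0.01689356006681919, np.float64(0.08122586731299535), np.float64(82.07973461358084))
-144.8507639812276 0.12354626787046019
2 [3.8 2.5]
4 [6.4 5.9]
5 [7.8 7.5]
6 [9.2 9.1]
7 [10.6 10.7]
8 [12.  12.3]
9.2 [13.8 14.1]
10.8 [16.2 16.5]
12.9 [19.5 19.6]
15.6 [23.8 23.3]
19 [29.6 27.7]
23.1 [36.8 32.6]
27.9 [8.9 5. ]
33.4 [19.6  9.8]
39.5 [31.9 13.9]
46.1 [45.6 16.8]
53.1 [60.5 18.2]
60.3 [75.8 17.7]
67.5 [90.9 15.2]
72.5 [101.2  12.5]
75.5 [107.2  10.4]
76.5 [109.2   9.6]
```

arm_command(
  moves=[
    {"fingers":1,"translation":[3.8,2.5,0],"rotation":[0,0,0]},
    {"fingers":1,"translation":[6.4,5.9,0],"rotation":[0,0,0]},
    {"fingers":1,"translation":[7.8,7.5,0],"rotation":[0,0,0]},
    {"fingers":1,"translation":[9.2,9.1,0],"rotation":[0,0,0]},
    {"fingers":1,"translation":[10.6,10.7,0],"rotation":[0,0,0]},
    {"fingers":1,"translation":[12,12.3,0],"rotation":[0,0,0]},
    {"fingers":1,"translation":[13.8,14.1,0],"rotation":[0,0,0]},
    {"fingers":1,"translation":[16.2,16.5,0],"rotation":[0,0,0]},
    {"fingers":1,"translation":[19.5,19.6,0],"rotation":[0,0,0]},
    {"fingers":1,"translation":[23.8,23.3,0],"rotation":[0,0,0]},
    {"fingers":1,"translation":[29.6,27.7,0],"rotation":[0,0,0]},
    {"fingers":1,"translation":[36.8,32.6,0],"rotation":[0,0,0]},
  ],
)

```text
time: 6.75
ee_pos: [0.4753, -0.001, 0.2213]
tool_rot: [[1.0, 0.0, 0.0], [0.0, -1.0, -0.0], [0.0, 0.0, -1.0]]
force: [-0.4, -0.4, -0.9]
grip_width: 0.303
grip_force: 39.4
```

arm_command(
  moves=[
    {"fingers":1,"translation":[8.9,5,0],"rotation":[0,0,0]},
    {"fingers":1,"translation":[19.6,9.8,0],"rotation":[0,0,0]},
    {"fingers":1,"translation":[31.9,13.9,0],"rotation":[0,0,0]},
    {"fingers":1,"translation":[45.6,16.8,0],"rotation":[0,0,0]},
    {"fingers":1,"translation":[60.5,18.2,0],"rotation":[0,0,0]},
    {"fingers":1,"translation":[75.8,17.7,0],"rotation":[0,0,0]},
    {"fingers":1,"translation":[90.9,15.2,0],"rotation":[0,0,0]},
    {"fingers":1,"translation":[101.2,12.5,-6],"rotation":[0,0,0]},
    {"fingers":1,"translation":[107.2,10.4,-25],"rotation":[0,0,0]},
    {"fingers":1,"translation":[109.2,9.6,-50],"rotation":[0,0,0]},
    {"fingers":1,"translation":[109.2,9.6,-60],"rotation":[0,0,0]},
    {"fingers":1,"translation":[109.2,9.6,-60],"rotation":[0,0,0]},
  ],
)

```text
time: 7.75
ee_pos: [0.5851, -0.0105, 0.2833]
tool_rot: [[1.0, 0.0, 0.004], [0.0, -1.0, -0.001], [0.004, 0.001, -1.0]]
force: [-0.2, 1.3, -0.9]
grip_width: 0.302
grip_force: 39.4
```

```bash
cat >> h.py <<'E'
def meas(tag):
    for n in('wrist','scene'):
        t=r.get_state()['time'];q=red(snap(n,tag+n),n);print(n,t,q)
        if q and q[0]>15: open(LOG,'a').write(f'{t} {q[3]}\n')
E
python3 - <<'E'
from h import *
meas('p1');meas('p2');meas('p3');st=r.get_state();print(st['ee_pos'],st['tool_rot'].round(3),st['time'])
E
```

```text
wrist 7.75 (102, 0.014520232565701008, np.float64(0.06554257140823465), np.float64(-177.13962486159622))
scene 7.8 None
wrist 7.85 (179, 0.014056029729545116, np.float64(0.06494405385331), np.float64(-166.47876149514204))
scene 7.9 None
wrist 7.95 (255, 0.01376720704138279, np.float64(0.06647039079016671), np.float64(-159.05204334850032))
scene 8.0 None
[ 0.58366329 -0.01010743  0.28014031] [[ 1.     0.    -0.002]
 [ 0.    -1.     0.   ]
 [-0.002 -0.    -1.   ]] 8.05
```

arm_command(
  moves=[
    {"fingers":1,"translation":[-4,-10,1],"rotation":[0,0,0]},
    {"fingers":1,"translation":[-9,-25,2],"rotation":[0,0,0]},
    {"fingers":1,"translation":[-13,-36,3],"rotation":[0,0,0]},
    {"fingers":1,"translation":[-14.5,-38.6,3],"rotation":[0,0,0]},
  ],
)

```text
time: 8.38
ee_pos: [0.5686, 0.0311, 0.2783]
tool_rot: [[1.0, 0.003, -0.0], [0.003, -1.0, 0.001], [-0.0, -0.001, -1.0]]
force: [0.1, 0.1, -1.0]
grip_width: 0.299
grip_force: 39.3
```

```bash
rm pics/log.txt; cat >> h.py <<'E'
from scipy.optimize import least_squares
from scipy.integrate import solve_ivp
def fit():
    L=np.loadtxt(LOG,ndmin=2);t=L[:,0];a=np.unwrap(np.radians(L[:,1]));t0=t[0]
    def mod(p,tt):  # p: phi0, w0, I
        k=.0005/p[2];c=.0002/p[2];x=tt-t0;return p[0]+(p[1]+c/k)*(1-np.exp(-k*x))/k-c/k*x
    f=lambda p:np.r_[(mod(p,t)-a)/.04,(p[2]-.009)/.0015]
    p=least_squares(f,[a[0],1.5,.009],x_scale=[.1,.1,.002]).x
    k=.0005/p[2];c=.0002/p[2];w=lambda x:(p[1]+c/k)*np.exp(-k*(x-t0))-c/k
    return p,lambda x:mod(p,x),w,np.degrees(mod(p,t)-a)
def plan(cmd,lead=.05,z=None,amin=-1e9,n=12):
    """cmd: commanded xyz now; rows in tool axes"""
    p,ph,w,res=fit();st=r.get_state();R=st['tool_rot'];t=st['time']
    print('p',p,'w',w(t),'res',res.round(1),'t',t,'ang',np.degrees(ph(t))%360,'ee',st['ee_pos'],'tip err',np.hypot(*(st['ee_pos'][:2]-C-.08*np.array([np.cos(ph(t)),np.sin(ph(t))]))))
    for k in range(1,n+1):
        a=ph(t+k/12+lead);g=C+.08*np.array([np.cos(a),np.sin(a)])
        g=np.array([*g,cmd[2] if z is None else z]);print(k,round(np.degrees(a),1),(R.T@(g-cmd)*1000).round(1))
    print('last',g.round(4).tolist())
E
python3 - <<'E'
from h import *
meas('q1');meas('q2');plan(np.array(r.get_state()['ee_pos']))
E
```

```text
wrist 8.3833 None
scene 8.4333 None
wrist 8.4833 None
scene 8.5333 NoneTraceback (most recent call last):
  File "<stdin>", line 2, in <module>
  File "h.py", line 39, in plan
    p,ph,w,res=fit();st=r.get_state();R=st['tool_rot'];t=st['time']
               ~~~^^
  File "h.py", line 30, in fit
    L=np.loadtxt(LOG,ndmin=2);t=L[:,0];a=np.unwrap(np.radians(L[:,1]));t0=t[0]
    arr = _read(fname, dtype=dtype, comment=comment, delimiter=delimiter,
                converters=converters, skiplines=skiprows, usecols=usecols,
                unpack=unpack, ndmin=ndmin, encoding=encoding,
                max_rows=max_rows, quote=quotechar)
    fh = np.lib._datasource.open(fname, 'rt', encoding=encoding)
    return ds.open(path, mode, encoding=encoding, newline=newline)
           ~~~~~~~^^^^^^^^^^^^^^^^^^^^^^^^^^^^^^^^^^^^^^^^^^^^^^^^
    raise FileNotFoundError(f"{path} not found.")
FileNotFoundError: pics/log.txt not found.
```

```bash
cat >> h.py <<'E'
def phase(s,name):
    """cap phase mod 60 deg from range image: points at cap height on the cap circle"""
    Z=s['range_z'];V,U=np.mgrid[:Z.shape[0],:Z.shape[1]];x=U-s['cx'];y=V-s['cy']
    if name=='wrist':
        q=np.hypot(x,y)+1e-9;t=np.tan(np.minimum(q/s['fx'],1.4))/q;x,y=x*t,y*t
    else:x,y=x/s['fx'],y/s['fy']
    P=np.stack([x,-y,-np.ones_like(x)],-1)*Z[...,None]@np.array(s['orientation']).T+s['eye']
    d=P[...,:2]-C;rr=np.hypot(d[...,0],d[...,1])
    m=(Z>0)&(abs(P[...,2]-.128)<.004)&(rr>.058)&(rr<.102)
    m=cv2.morphologyEx(m.astype('uint8'),cv2.MORPH_OPEN,np.ones((2,2)))
    a=np.arctan2(d[...,1],d[...,0])[m>0]
    if len(a)<20:return len(a),0,0
    c=np.exp(6j*a).mean();return len(a),abs(c),np.degrees(np.angle(c))/6
E
python3 - <<'E'
from h import *
for f,t in[('z_wrist',5.65),('z_scene',5.7),('p1wrist',7.75),('p1scene',7.8),('p2wrist',7.85),('p2scene',7.9),('p3wrist',7.95),('p3scene',8),('q1wrist',8.3833),('q1scene',8.4333),('q2wrist',8.4833),('q2scene',8.5333),]:
    s=dict(np.load('pics/'+f+'.npz'));n=phase(s,'wrist' if 'wrist' in f else 's');print(f,t,n,'exp',[round(n[2]-180+60*k,1) for k in range(6)])
st=r.get_state();print(st['time'],st['ee_pos'])
E
```

```text
z_wrist 5.65 (6667, np.float64(0.7857358603179657), np.float64(20.16625888579964)) exp [np.float64(-159.8), np.float64(-99.8), np.float64(-39.8), np.float64(20.2), np.float64(80.2), np.float64(140.2)]
z_scene 5.7 (342, np.float64(0.7201302701713574), np.float64(20.9105080740267)) exp [np.float64(-159.1), np.float64(-99.1), np.float64(-39.1), np.float64(20.9), np.float64(80.9), np.float64(140.9)]
p1wrist 7.75 (3057, np.float64(0.760306521740052), np.float64(-1.5669389162578986)) exp [np.float64(-181.6), np.float64(-121.6), np.float64(-61.6), np.float64(-1.6), np.float64(58.4), np.float64(118.4)]
p1scene 7.8 (295, np.float64(0.7389452799577935), np.float64(1.3707979035389073)) exp [np.float64(-178.6), np.float64(-118.6), np.float64(-58.6), np.float64(1.4), np.float64(61.4), np.float64(121.4)]
p2wrist 7.85 (3161, np.float64(0.7651401763140223), np.float64(7.013127606775743)) exp [np.float64(-173.0), np.float64(-113.0), np.float64(-53.0), np.float64(7.0), np.float64(67.0), np.float64(127.0)]
p2scene 7.9 (251, np.float64(0.7371395475598211), np.float64(10.348155322917332)) exp [np.float64
[... 662 characters left out ...]
t64(-8.6), np.float64(51.4), np.float64(111.4)]
q1scene 8.4333 (268, np.float64(0.697997579371999), np.float64(-4.372646645507172)) exp [np.float64(-184.4), np.float64(-124.4), np.float64(-64.4), np.float64(-4.4), np.float64(55.6), np.float64(115.6)]
q2wrist 8.4833 (3525, np.float64(0.7732871708048745), np.float64(-0.5747998500881611)) exp [np.float64(-180.6), np.float64(-120.6), np.float64(-60.6), np.float64(-0.6), np.float64(59.4), np.float64(119.4)]
q2scene 8.5333 (320, np.float64(0.7027882316990142), np.float64(3.822037484051154)) exp [np.float64(-176.2), np.float64(-116.2), np.float64(-56.2), np.float64(3.8), np.float64(63.8), np.float64(123.8)]
8.5833 [0.56950484 0.02856648 0.27842303]
```

```bash
cat >> h.py <<'E'
def meas2(tag,names=('wrist','scene')):
    _,ph,w,_=fit()
    for n in names:
        t=r.get_state()['time'];N,q,a=phase(snap(n,tag+n),n);pr=np.degrees(ph(t));a+=60*round((pr-a)/60)
        print(n,t,N,round(q,2),'meas',round(a,1),'pred',round(pr,1))
        if N>100 and q>.6:open(LOG,'a').write(f'{t} {a}\n')
E
cat > pics/log.txt <<'E'
7.75 -181.6
7.8 -178.6
7.85 -173
7.9 -169.7
7.95 -164.4
8.0 -161.8
8.3833 -128.6
8.4333 -124.4
8.4833 -120.6
8.5333 -116.2
E
python3 - <<'E'
from h import *
cmd=np.array(r.get_state()['ee_pos']);print(cmd);plan(cmd,lead=.04,z=.277)
E
```

```text
[0.56950484 0.02856648 0.27842303]
p [-3.18023661  1.50852504  0.00900952] w 1.4222739934960167 res [-0.6  0.7 -0.6  0.4 -0.6  1.  -0.1 -0.2  0.2 -0.1] t 8.5833 ang 247.7348691557655 ee [0.56950484 0.02856648 0.27842303] tip err 0.060616362606760926
1 -102.3 [-47.3   4.    1.4]
2 -95.5 [-38.    5.5   1.4]
3 -88.9 [-28.7   5.8   1.4]
4 -82.2 [-19.5   5.1   1.4]
5 -75.7 [-10.5   3.4   1.4]
6 -69.1 [-1.8  0.6  1.4]
7 -62.6 [ 6.5 -3.1  1.4]
8 -56.1 [14.3 -7.7  1.4]
9 -49.7 [ 21.5 -13.1   1.4]
10 -43.3 [ 28.  -19.3   1.4]
11 -36.9 [ 33.7 -26.1   1.4]
12 -30.6 [ 38.6 -33.4   1.4]
last [0.6081, 0.062, 0.277]
```

arm_command(
  moves=[
    {"fingers":1,"translation":[0,0,0.4],"rotation":[0,0,0]},
    {"fingers":1,"translation":[0,0,0.8],"rotation":[0,0,0]},
    {"fingers":1,"translation":[0,0,1.4],"rotation":[0,0,0]},
    {"fingers":1,"translation":[-2,1,1.4],"rotation":[0,0,0]},
    {"fingers":1,"translation":[-3,1.5,1.4],"rotation":[0,0,0]},
    {"fingers":1,"translation":[-1,0.6,1.4],"rotation":[0,0,0]},
    {"fingers":1,"translation":[6.5,-3.1,1.4],"rotation":[0,0,0]},
    {"fingers":1,"translation":[14.3,-7.7,1.4],"rotation":[0,0,0]},
    {"fingers":1,"translation":[21.5,-13.1,1.4],"rotation":[0,0,0]},
    {"fingers":1,"translation":[28,-19.3,1.4],"rotation":[0,0,0]},
    {"fingers":1,"translation":[33.7,-26.1,1.4],"rotation":[0,0,0]},
    {"fingers":1,"translation":[38.6,-33.4,1.4],"rotation":[0,0,0]},
  ],
)

```text
time: 9.58
ee_pos: [0.6086, 0.0625, 0.2768]
tool_rot: [[1.0, 0.0, -0.0], [0.0, -1.0, 0.0], [-0.0, -0.0, -1.0]]
force: [-0.2, -0.2, -1.6]
grip_width: 0.303
grip_force: 39.3
```

```bash
python3 - <<'E'
from h import *
print(r.get_state()['time'],r.get_state()['ee_pos']);meas2('r1',['wrist']);plan(np.array([.6081,.062,.277]),lead=.05)
E
```

```text
9.5833 [0.60855748 0.06249958 0.276806  ]
wrist 9.5833 2141 0.74 meas -36.3 pred -33.6
p [-3.17401026  1.48788879  0.00880876] w 1.2964874245733764 res [-0.3  1.  -0.4  0.6 -0.5  1.1 -0.5 -0.6 -0.4 -0.7  0.7] t 9.6333 ang 328.18291331311735 ee [0.60895676 0.06375887 0.27664349] tip err 0.003691904902893295
1 -22.0 [  5.3 -10.8   0. ]
2 -15.9 [  8.1 -18.8   0. ]
3 -9.8 [ 10.  -27.1   0. ]
4 -3.7 [ 11.  -35.5   0. ]
5 2.3 [ 11.1 -43.8   0. ]
6 8.2 [ 10.3 -52.1   0. ]
7 14.1 [  8.8 -60.2   0. ]
8 20.0 [  6.4 -68.1   0. ]
9 25.9 [  3.2 -75.6   0.1]
10 31.7 [ -0.7 -82.7   0.1]
11 37.5 [ -5.3 -89.4   0.1]
12 43.2 [-10.5 -95.5   0.1]
last [0.5975, 0.1575, 0.277]
```

arm_command(
  moves=[
    {"fingers":1,"translation":[5,-10,0],"rotation":[0,0,0]},
    {"fingers":1,"translation":[7.7,-17.5,0],"rotation":[0,0,0]},
    {"fingers":1,"translation":[9.5,-25.3,0],"rotation":[0,0,0]},
    {"fingers":1,"translation":[10.7,-33.2,0],"rotation":[0,0,0]},
    {"fingers":1,"translation":[11.1,-41.3,0],"rotation":[0,0,0]},
    {"fingers":1,"translation":[10.7,-49.5,0],"rotation":[0,0,0]},
    {"fingers":1,"translation":[9.4,-57.6,0],"rotation":[0,0,0]},
    {"fingers":1,"translation":[7.3,-65.6,0],"rotation":[0,0,0]},
    {"fingers":1,"translation":[4.3,-73.3,0],"rotation":[0,0,0]},
    {"fingers":1,"translation":[0.6,-80.6,0],"rotation":[0,0,0]},
    {"fingers":1,"translation":[-3.8,-87.4,0],"rotation":[0,0,0]},
    {"fingers":1,"translation":[-8.8,-93.7,0],"rotation":[0,0,0]},
  ],
)

```text
time: 10.63
ee_pos: [0.5987, 0.1563, 0.2769]
tool_rot: [[1.0, 0.0, 0.0], [0.0, -1.0, 0.0], [0.0, -0.0, -1.0]]
force: [-0.0, -0.4, -1.0]
grip_width: 0.305
grip_force: 39.3
```

```bash
python3 - <<'E'
from h import *
print(r.get_state()['time'],r.get_state()['ee_pos']);meas2('r2',['wrist']);plan(np.array([.6081-.0088,.062+.0937,.277]),lead=.03)
E
```

```text
10.6333 [0.59872885 0.1563333  0.27692878]
wrist 10.6333 2418 0.73 meas 38.3 pred 39.8
p [-3.17214809  1.48392832  0.00859278] w 1.1883172841375156 res [-0.2  1.1 -0.3  0.6 -0.5  1.1 -0.5 -0.7 -0.5 -0.9  0.2  0.4] t 10.6833 ang 42.09941169405992 ee [0.59798009 0.15740563 0.27714176] tip err 0.0012182456779485404
1 49.8 [-8.4 -8.1  0. ]
2 55.4 [-14.6 -12.9   0. ]
3 61.0 [-21.2 -17.    0. ]
4 66.5 [-28.2 -20.4   0. ]
5 72.0 [-35.3 -23.1   0. ]
6 77.4 [-42.7 -25.2   0. ]
7 82.9 [-50.1 -26.5   0. ]
8 88.3 [-57.6 -27.    0. ]
9 93.6 [-65.1 -26.9   0. ]
10 98.9 [-72.5 -26.1   0. ]
11 104.2 [-79.7 -24.7   0. ]
12 109.5 [-86.7 -22.5   0. ]
last [0.5125, 0.1781, 0.277]
```

arm_command(
  moves=[
    {"fingers":1,"translation":[-8.4,-8.1,0],"rotation":[0,0,0]},
    {"fingers":1,"translation":[-14.6,-12.9,0],"rotation":[0,0,0]},
    {"fingers":1,"translation":[-21.2,-17,0],"rotation":[0,0,0]},
    {"fingers":1,"translation":[-28.2,-20.4,0],"rotation":[0,0,0]},
    {"fingers":1,"translation":[-35.3,-23.1,0],"rotation":[0,0,0]},
    {"fingers":1,"translation":[-42.7,-25.2,0],"rotation":[0,0,0]},
    {"fingers":1,"translation":[-50.1,-26.5,0],"rotation":[0,0,0]},
    {"fingers":1,"translation":[-57.6,-27,0],"rotation":[0,0,0]},
    {"fingers":1,"translation":[-65.1,-26.9,0],"rotation":[0,0,0]},
    {"fingers":1,"translation":[-72.5,-26.1,0],"rotation":[0,0,0]},
    {"fingers":1,"translation":[-79.7,-24.7,0],"rotation":[0,0,0]},
    {"fingers":1,"translation":[-86.7,-22.5,0],"rotation":[0,0,0]},
  ],
)

```text
time: 11.68
ee_pos: [0.5118, 0.1779, 0.2769]
tool_rot: [[1.0, 0.0, 0.0], [0.0, -1.0, 0.0], [0.0, -0.0, -1.0]]
force: [-0.5, -0.2, -1.9]
grip_width: 0.299
grip_force: 39.3
```

```bash
python3 - <<'E'
from h import *
print(r.get_state()['time'],r.get_state()['ee_pos']);meas2('r3',['wrist']);plan(np.array([.5125,.1781,.277]),lead=.03)
s=dict(np.load('pics/r3wrist.npz'));cv2.imwrite('pics/r3v.png',cv2.resize(s['frame'],(640,480),interpolation=3)[:,:,::-1])
E
```

```text
11.6833 [0.51180329 0.17792391 0.27690386]
wrist 11.6833 5197 0.77 meas 107.2 pred 107.6
p [-3.17208769  1.48437043  0.00851472] w 1.0913581526147706 res [-0.1  1.1 -0.3  0.6 -0.5  1.1 -0.5 -0.7 -0.5 -0.8  0.2  0.3  0.1] t 11.7333 ang 110.430461468084 ee [0.51099405 0.17768337 0.27710922] tip err 0.00028076218042776875
1 117.5 [-10.2   4.4   0. ]
2 122.6 [-16.4   8.    0. ]
3 127.7 [-22.3  12.1   0. ]
4 132.8 [-27.7  16.7   0. ]
5 137.9 [-32.6  21.7   0. ]
6 142.9 [-37.1  27.1   0. ]
7 147.8 [-41.   32.8   0. ]
8 152.8 [-44.5  38.8   0. ]
9 157.7 [-47.3  45.    0. ]
10 162.6 [-49.6  51.4   0. ]
11 167.4 [-51.4  58.    0. ]
12 172.2 [-52.6  64.6   0. ]
last [0.4599, 0.1135, 0.277]
```

View pics/r3v.png

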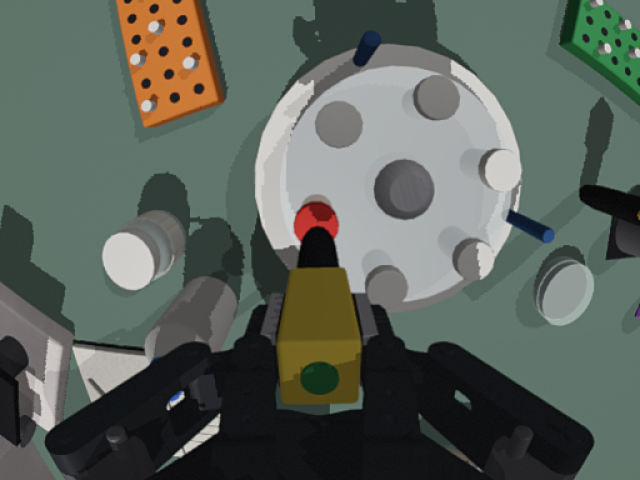

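The reader's tip, at about (318,232), sits over the red cap at (317,222), laterally centred, and the phase resolution is right. I'll continue tracking.

arm_command(
  moves=[
    {"fingers":1,"translation":[-10.2,4.4,0],"rotation":[0,0,0]},
    {"fingers":1,"translation":[-16.4,8,0],"rotation":[0,0,0]},
    {"fingers":1,"translation":[-22.3,12.1,0],"rotation":[0,0,0]},
    {"fingers":1,"translation":[-27.7,16.7,0],"rotation":[0,0,0]},
    {"fingers":1,"translation":[-32.6,21.7,0],"rotation":[0,0,0]},
    {"fingers":1,"translation":[-37.1,27.1,0],"rotation":[0,0,0]},
    {"fingers":1,"translation":[-41,32.8,0],"rotation":[0,0,0]},
    {"fingers":1,"translation":[-44.5,38.8,0],"rotation":[0,0,0]},
    {"fingers":1,"translation":[-47.3,45,0],"rotation":[0,0,0]},
    {"fingers":1,"translation":[-49.6,51.4,0],"rotation":[0,0,0]},
    {"fingers":1,"translation":[-51.4,58,0],"rotation":[0,0,0]},
    {"fingers":1,"translation":[-52.6,64.6,0],"rotation":[0,0,0]},
  ],
)

```text
time: 12.73
ee_pos: [0.4598, 0.1128, 0.2769]
tool_rot: [[1.0, 0.0, 0.0], [0.0, -1.0, -0.0], [0.0, 0.0, -1.0]]
force: [-0.7, -0.9, -1.1]
grip_width: 0.299
grip_force: 39.4
```

```bash
python3 - <<'E'
from h import *
print(r.get_state()['time'],r.get_state()['ee_pos']);meas2('r4',['wrist']);plan(np.array([.4599,.1135,.277]),lead=.03)
E
```

```text
12.7333 [0.45980816 0.11276738 0.27692608]
wrist 12.7333 5787 0.79 meas 170.9 pred 170.5
p [-3.17188008  1.48329964  0.00858407] w 1.0047348599193295 res [-0.1  1.1 -0.3  0.6 -0.5  1.1 -0.6 -0.7 -0.5 -0.9  0.2  0.3  0.3 -0.1] t 12.7833 ang 173.65586940434173 ee [0.45981155 0.11196789 0.27693366] tip err 0.0004448581959756805
1 180.2 [-0.7 11.   0. ]
2 184.9 [-0.4 17.6  0. ]
3 189.6 [ 0.4 24.1  0. ]
4 194.3 [ 1.8 30.5  0. ]
5 198.9 [ 3.6 36.7  0. ]
6 203.5 [ 6.  42.7  0. ]
7 208.1 [ 8.7 48.5  0. ]
8 212.6 [12.  53.9  0. ]
9 217.2 [15.6 59.1  0. ]
10 221.6 [19.5 63.9  0. ]
11 226.1 [23.8 68.4  0. ]
12 230.5 [28.5 72.5  0. ]
last [0.4883, 0.041, 0.277]
```

arm_command(
  moves=[
    {"fingers":1,"translation":[-0.7,11,0],"rotation":[0,0,0]},
    {"fingers":1,"translation":[-0.4,17.6,0],"rotation":[0,0,0]},
    {"fingers":1,"translation":[0.4,24.1,0],"rotation":[0,0,0]},
    {"fingers":1,"translation":[1.8,30.5,0],"rotation":[0,0,0]},
    {"fingers":1,"translation":[3.6,36.7,0],"rotation":[0,0,0]},
    {"fingers":1,"translation":[6,42.7,0],"rotation":[0,0,0]},
    {"fingers":1,"translation":[8.7,48.5,0],"rotation":[0,0,0]},
    {"fingers":1,"translation":[12,53.9,0],"rotation":[0,0,0]},
    {"fingers":1,"translation":[15.6,59.1,0],"rotation":[0,0,0]},
    {"fingers":1,"translation":[19.5,63.9,0],"rotation":[0,0,0]},
    {"fingers":1,"translation":[23.8,68.4,0],"rotation":[0,0,0]},
    {"fingers":1,"translation":[28.5,72.5,0],"rotation":[0,0,0]},
  ],
)

```text
time: 13.78
ee_pos: [0.489, 0.0405, 0.2769]
tool_rot: [[1.0, 0.0, -0.0], [0.0, -1.0, 0.0], [-0.0, -0.0, -1.0]]
force: [0.2, -0.6, -1.7]
grip_width: 0.299
grip_force: 39.5
```

```bash
python3 - <<'E'
from h import *
print(r.get_state()['time'],r.get_state()['ee_pos']);meas2('r5',['wrist']);plan(np.array([.4883,.041,.277]),lead=.03)
E
```

```text
13.7833 [0.4889512  0.04053882 0.27687736]
wrist 13.7833 5326 0.79 meas 229.7 pred 228.9
p [-3.17124793  1.48091507  0.00869717] w 0.9258182129295238 res [-0.1  1.1 -0.2  0.7 -0.5  1.1 -0.6 -0.7 -0.5 -0.9  0.1  0.3  0.4  0.2
 -0.3] t 13.8333 ang 232.10395170753478 ee [0.48956188 0.03995395 0.27675669] tip err 0.0006302134486892096
1 238.1 [8.6 6.2 0. ]
2 242.5 [13.9  9.2  0. ]
3 246.8 [19.4 11.8  0. ]
4 251.1 [25. 14.  0.]
5 255.4 [30.7 15.7  0. ]
6 259.6 [36.5 17.   0. ]
7 263.8 [42.3 17.8  0. ]
8 268.0 [48.1 18.2  0. ]
9 272.2 [53.9 18.2  0. ]
10 276.3 [59.7 17.8  0. ]
11 280.4 [65.3 17.   0. ]
12 284.5 [70.9 15.7  0. ]
last [0.5592, 0.0252, 0.277]
```

arm_command(
  moves=[
    {"fingers":1,"translation":[8.6,6.2,0],"rotation":[0,0,0]},
    {"fingers":1,"translation":[13.9,9.2,0],"rotation":[0,0,0]},
    {"fingers":1,"translation":[19.4,11.8,0],"rotation":[0,0,0]},
    {"fingers":1,"translation":[25,14,0],"rotation":[0,0,0]},
    {"fingers":1,"translation":[30.7,15.7,0],"rotation":[0,0,0]},
    {"fingers":1,"translation":[36.5,17,0],"rotation":[0,0,0]},
    {"fingers":1,"translation":[42.3,17.8,0],"rotation":[0,0,0]},
    {"fingers":1,"translation":[48.1,18.2,0],"rotation":[0,0,0]},
    {"fingers":1,"translation":[53.9,18.2,0],"rotation":[0,0,0]},
    {"fingers":1,"translation":[59.7,17.8,0],"rotation":[0,0,0]},
    {"fingers":1,"translation":[65.3,17,0],"rotation":[0,0,0]},
    {"fingers":1,"translation":[70.9,15.7,0],"rotation":[0,0,0]},
  ],
)

```text
time: 14.83
ee_pos: [0.56, 0.0254, 0.2769]
tool_rot: [[1.0, 0.0, -0.0], [0.0, -1.0, 0.0], [-0.0, -0.0, -1.0]]
force: [-0.2, -0.4, -1.3]
grip_width: 0.298
grip_force: 39.4
```

```bash
python3 - <<'E'
from h import *
print(r.get_state()['time'],r.get_state()['ee_pos']);meas2('r6',['wrist']);plan(np.array([.5592,.0252,.277]),lead=.03)
E
```

```text
14.8333 [0.55995927 0.02544471 0.27686002]
wrist 14.8333 3665 0.76 meas 283.7 pred 283.0
p [-3.17065273  1.47900494  0.00877259] w 0.8512897097081508 res [-0.1  1.2 -0.2  0.7 -0.4  1.1 -0.6 -0.8 -0.6 -0.9  0.   0.2  0.4  0.3
 -0.  -0.2] t 14.8833 ang 285.87169529262667 ee [0.56055617 0.0255843  0.27669895] tip err 0.000548160336324239
1 291.4 [ 9.2 -3.   0. ]
2 295.4 [14.3 -5.2  0. ]
3 299.4 [19.2 -7.8  0. ]
4 303.3 [ 24.  -10.6   0. ]
5 307.3 [ 28.4 -13.8   0. ]
6 311.2 [ 32.7 -17.3   0. ]
7 315.0 [ 36.6 -20.9   0. ]
8 318.9 [ 40.3 -24.9   0. ]
9 322.7 [ 43.6 -29.    0. ]
10 326.5 [ 46.7 -33.3   0. ]
11 330.2 [ 49.5 -37.8   0. ]
12 334.0 [ 51.9 -42.4   0. ]
last [0.6111, 0.0676, 0.277]
```

arm_command(
  moves=[
    {"fingers":1,"translation":[9.2,-3,0],"rotation":[0,0,0]},
    {"fingers":1,"translation":[14.3,-5.2,0],"rotation":[0,0,0]},
    {"fingers":1,"translation":[19.2,-7.8,0],"rotation":[0,0,0]},
    {"fingers":1,"translation":[24,-10.6,0],"rotation":[0,0,0]},
    {"fingers":1,"translation":[28.4,-13.8,0],"rotation":[0,0,0]},
    {"fingers":1,"translation":[32.7,-17.3,0],"rotation":[0,0,0]},
    {"fingers":1,"translation":[36.6,-20.9,0],"rotation":[0,0,0]},
    {"fingers":1,"translation":[40.3,-24.9,0],"rotation":[0,0,0]},
    {"fingers":1,"translation":[43.6,-29,0],"rotation":[0,0,0]},
    {"fingers":1,"translation":[46.7,-33.3,0],"rotation":[0,0,0]},
    {"fingers":1,"translation":[49.5,-37.8,0],"rotation":[0,0,0]},
    {"fingers":1,"translation":[51.9,-42.4,0],"rotation":[0,0,0]},
  ],
)

```text
time: 15.88
ee_pos: [0.6116, 0.0682, 0.2769]
tool_rot: [[1.0, 0.0, 0.0], [0.0, -1.0, 0.0], [0.0, -0.0, -1.0]]
force: [0.6, -0.5, -1.4]
grip_width: 0.3
grip_force: 39.3
```

```bash
python3 - <<'E'
from h import *
print(r.get_state()['time'],r.get_state()['ee_pos']);meas2('r7',['wrist']);plan(np.array([.6111,.0676,.277]),lead=.03)
E
```

```text
15.8833 [0.61155087 0.06819647 0.27687875]
wrist 15.8833 2348 0.73 meas 332.8 pred 332.6
p [-3.17050069  1.47857225  0.0087874 ] w 0.7792574206309101 res [-0.1  1.2 -0.2  0.7 -0.4  1.1 -0.6 -0.8 -0.6 -0.9 -0.   0.2  0.4  0.3
  0.  -0.2 -0.1] t 15.9333 ang 334.97934686605635 ee [0.61170019 0.0689525  0.27681871] tip err 8.843478626549343e-05
1 340.0 [ 3.3 -7.8  0. ]
2 343.7 [  4.9 -12.6   0. ]
3 347.3 [  6.2 -17.5   0. ]
4 350.9 [  7.1 -22.5   0. ]
5 354.5 [  7.8 -27.5   0. ]
6 358.1 [  8.1 -32.5   0. ]
7 361.6 [  8.1 -37.4   0. ]
8 365.2 [  7.8 -42.3   0. ]
9 368.7 [  7.2 -47.1   0. ]
10 372.1 [  6.4 -51.9   0. ]
11 375.6 [  5.2 -56.5   0. ]
12 379.0 [  3.8 -61.1   0. ]
last [0.6149, 0.1287, 0.277]
```

arm_command(
  moves=[
    {"fingers":1,"translation":[3.3,-7.8,0],"rotation":[0,0,0]},
    {"fingers":1,"translation":[4.9,-12.6,0],"rotation":[0,0,0]},
    {"fingers":1,"translation":[6.2,-17.5,0],"rotation":[0,0,0]},
    {"fingers":1,"translation":[7.1,-22.5,0],"rotation":[0,0,0]},
    {"fingers":1,"translation":[7.8,-27.5,0],"rotation":[0,0,0]},
    {"fingers":1,"translation":[8.1,-32.5,0],"rotation":[0,0,0]},
    {"fingers":1,"translation":[8.1,-37.4,0],"rotation":[0,0,0]},
    {"fingers":1,"translation":[7.8,-42.3,0],"rotation":[0,0,0]},
    {"fingers":1,"translation":[7.8,-44,-8],"rotation":[0,0,0]},
    {"fingers":1,"translation":[7.8,-45,-24],"rotation":[0,0,0]},
    {"fingers":1,"translation":[7.8,-45,-44],"rotation":[0,0,0]},
    {"fingers":1,"translation":[7.8,-45,-60],"rotation":[0,0,0]},
  ],
)

```text
time: 16.93
ee_pos: [0.619, 0.1129, 0.339]
tool_rot: [[1.0, 0.0, 0.001], [0.0, -1.0, -0.0], [0.001, 0.0, -1.0]]
force: [0.4, 0.2, -0.6]
grip_width: 0.297
grip_force: 39.4
```

arm_command(
  moves=[
    {"fingers":1,"translation":[0,0,-8],"rotation":[0,0,0]},
    {"fingers":1,"translation":[0,0,-10],"rotation":[0,0,0]},
    {"fingers":1,"translation":[0,0,-10],"rotation":[0,0,0]},
    {"fingers":1,"translation":[0,0,-10],"rotation":[0,0,0]},
    {"fingers":1,"translation":[0,0,-10],"rotation":[0,0,0]},
  ],
)

```text
time: 17.35
ee_pos: [0.6189, 0.1127, 0.3458]
tool_rot: [[1.0, 0.0, -0.002], [0.0, -1.0, -0.0], [-0.002, 0.0, -1.0]]
force: [0.3, 0.2, -1.5]
grip_width: 0.3
grip_force: 39.4
```

```bash
python3 - <<'E'
from h import *
meas2('f',['wrist']);s=snap('scene','fin');st=r.get_state();print(st['ee_pos'],st['grip_force'],st['time'])
cv2.imwrite('pics/finv.png',cv2.resize(s['frame'],(640,480),interpolation=3)[:,:,::-1])
E
```

```text
wrist 17.35 2391 0.73 meas 393.5 pred 394.5
[0.61894762 0.11271799 0.3461002 ] 39.35710430145264 17.45
```

View pics/finv.png

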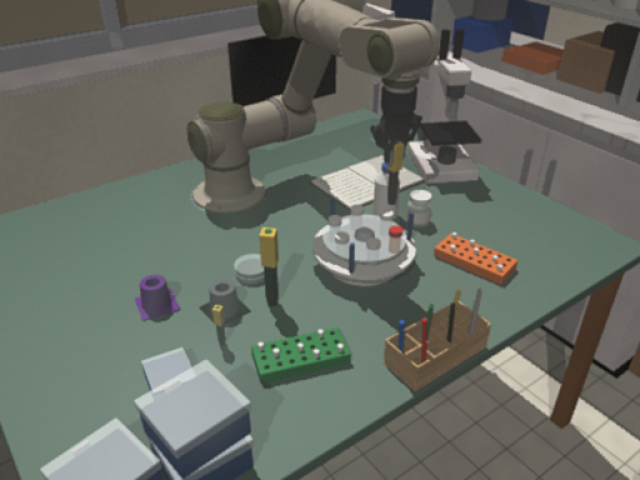

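The reader is upright at px (396,170), high above the rack, and everything else stands where it was. The tip is about 0.225 m above the bench and the rack is still coasting at about 0.7 rad/s, so I'm handing the job in.

```bash
python3 -c "
from station import r
print(r.job_done())"
```

```text
the job is handed in; nothing more can be done
None
```

I handed the job in, but no verdict came back. By my measurements the rack peaked near 1.5 rad/s and was still at about 0.7 rad/s at the end, the tip tracked the red cap for about 7.5 s at roughly 28 mm above it, and the reader finished upright about 97 mm above the caps.

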